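# Right the leaning card carton and hold the spare one over the gap

### The job

In the steel tray one card carton has tipped over across the empty place and leans on the end carton: stand it upright on the tray floor where its foot is, so that the gap beside the end carton is open again, and let go of it. Then take the spare carton that stands by itself on the other side of the row of books, carry it over the book row, and stop with it hovering over the middle of that gap, upright and square with the tray, its underside about 2 cm above the tops of the cartons, so that its label can be checked before it goes in: finish while still holding it there, touching nothing, neither lowered nor released. Do not bump the book row or disturb the other cartons and things on the desk.

Things in the scene. Friction and masses are not known exactly. Their poses are not given: they have to be found in the camera images.
- tray: Fixed dark steel tray, a straight lane along its x: floor 4 mm thick, 70 mm wide inside (76 outside), side walls 25 mm high, inside from x = -142 to +123 mm; a plate 95 mm high closes the +x end (far from the robot), one 40 mm high the -x end. Origin on the desk under the lane's middle line; z up. From -x to +x: near, middle, leaning and end cartons.
- carton_leaning_center (a point): Centre of the tipped carton: rigid cardboard box, 40 mm thick (its x), 60 mm wide (its y), 112 mm high (its z), about 0.22 kg; x along the lane, z foot to lid. It leans 34 to 41 degrees to the tray's +x, lower +x edge on the tray floor, upper +x edge on the end carton. Gripped across its width, fingers outside the lane, it can be turned up about that lower edge, leaving a gap of 60 to 75 mm to the end carton.
- carton_end_center (a point): Centre of the end carton, standing in the lane against the tall end plate; same box, 40 mm thick (its x), 60 mm wide (its y), 112 mm high (its z); x along the lane. The gap is on its -x side.
- carton_mid_center (a point): Centre of the middle carton, standing in the lane on the -x side of the leaning one, with about 30 mm free between them once that stands; same box, 40 mm thick (its x), 60 mm wide (its y), 112 mm high (its z). Leave it alone.
- carton_near_center (a point): Centre of the near carton, standing in the lane at its -x end; same box, 40 mm thick (its x), 60 mm wide (its y), 112 mm high (its z). Leave it alone.
- carton_spare_center (a point): Centre (half-way up) of the spare carton: same box, 40 mm thick (its x), 60 mm wide (its y), 112 mm high (its z), 0.15 to 0.31 kg, standing upright on the desk right of the book row (-y side); it can be gripped across its 60 mm or its 40 mm and may be held either way round.
- book_row: Fixed row of bound volumes in a grey rack between the spare carton and the tray: 300 mm long (its x, roughly away from the robot), 106 mm deep (its y), 160 mm high. Origin on the desk under its middle.
- paste_bottle: White plastic paste bottle, 54 mm diameter, 115 mm high, near the spare carton (they may have swapped places). Origin at its foot. Leave it alone.
- date_stamp: Wooden hand stamp standing on its foot, 40 mm diameter, 74 mm high. Origin at its foot. Leave it alone.
- mug: White mug, 80 mm diameter, 90 mm high, handle on its +y side. Origin at its foot. Leave it alone.
- clip_tin: Flat metal tin, 68 mm diameter, 45 mm high. Origin at its foot. Leave it alone.

How it is judged:
By the outcome, as a careful person would: the job done as asked, in the order asked, and still so for the second after the job is handed in, while the arm keeps its last pose, push and grip.
It also fails if it takes over 66 s, if anything falls off the work surface, if the arm or the gripper's body presses on something with over 40 N, if the wrist force passes 120 N, or if a joint passes its speed limit or range.

### The arm

A 6-joint arm with a two-finger parallel gripper is mounted at the origin on the work surface. World frame = base frame: x ahead of the robot, y to its left, z up, the work surface at z = 0. Lengths are in m, angles in rad, forces in N, time in s.
With the tool pointing down it reaches from about 0.35 to 0.975 m from the base axis. Payload 4.9 kg.
Tool frame: the origin (TCP) lies midway between the tips of the shut fingers; the grasp point (between the pads) lies 19 mm behind it; z points along the fingers, y is the line along which they close (so a half turn about z gives the same grasp; the last joint's range is limited). The gripper opens to 85 mm and grips with 20 to 120 N. Pads are 22 mm wide; open, the fingers measure 114 mm over their backs; the gripper's body (76 mm by 85 mm) begins 54 mm behind the grasp point. The pads swing forward as they close: fully open they stand 13 mm farther back than shut.
Start: joints at [1.12, 0.053, 1.613, -0, 1.476, -0.119], TCP at [0.204, 0.591, 0.231] pointing down, gripper open.
Joint ranges: [-3.01, 3.01], [-1.01, 2.22], [0.06, 2.58], [-1.02, 4.17], [0.09, 2.62], [-3.14, 3.14]. Speed limits (rad/s): [2.57, 2.57, 3.14, 3.14, 3.14, 3.14].

### API

Orientations are given as a rotation vector (axis times angle).
In Python, from station import ctrl gives the robot as it stands. The module is installed in compiled form; this text tells all that it offers.
- The arm moves only by the shell command python3 -m handwheel 'ROWS' [OPENING] [FORCE]. ROWS is JSON, a list of rows, each a list of 2 entries, a list of its own where there are three numbers: the shift along the tool's x, y, z in cm, then the turn, a rotation vector about the tool's x, y, z in rad. In form: [[[tx, ty, tz], [ax, ay, az]], ...]. A call has 1 to 5 rows; each row is the pose to reach, as a shift and turn from the pose commanded when the call began, along the tool's axes at that moment; what a row does not reach only later rows make up. A row lasts 1/8 s, in which the tool goes at most 62.5 mm and 10.7 degrees, less where a joint would pass 70% of its speed; a pose out of reach is approached as far as the arm can. A call with a gripper value outside its range is refused whole. OPENING is the gripper's target within -1 to 1 (shut at 1, half-way at 0, fully open at -1), set as the call begins (- or left out, the last holds). The fingers move at their own pace and stop on an object; FORCE is the grip in N (left out, the last holds). Time passes only in rows, so rows that repeat a pose let the fingers close. It gives the time, the measured TCP pose, the force, the opening and the grip force at its end, in the units of the state.
- ctrl.get_obs(): the state, without advancing time (a new reading comes with each control period).
- ctrl.get_image(name): name is "scene" or "top" or "wrist"; returns the picture (480x640x3 uint8, blue, green, red); there is no depth.
- ctrl.calibration(name): a dict with "fx", "fy", "cx", "cy" (pixels), "R" (3x3) and "t" (3): a world point X has camera coordinates R X + t. Camera axes: x right, y down, z forward; pixel columns grow to the right and rows downward; lengths in m; the calibration is good to about 2 mm. A picture is of the moment at which its call begins: read the wrist's pose just before it. calibration takes no time and is no camera call; for the wrist camera it gives the pose at the moment of the call.
- ctrl.finish_job(): hands the job in; it is judged then, once.
Trained networks look in the newest picture that a camera, given by its name, has taken for a name from the list of things; names that differ only in an ending like _2 or _b are one class to them, and where a whole thing is asked for, a point or a joint stands for the part that bears it (a point fixed in the world has none). Each returns a list of dicts, best first, with "score" (0 to 1); they miss things now and then, are a little off and sometimes report something else, mostly with a low value. They report only what shows in the picture. A call takes as long as a camera call.
- ctrl.look_for(camera, query): "position" ([column, row] in pixels, amid what is visible of it).
- ctrl.landmark_of(camera, query): "position" ([column, row] in pixels: a listed point, or the origin of a listed thing).
The state is a dict: "t": time; "q": joint angles; "dq": joint speeds; "effort": joint torques, N m; "tool_pos": TCP position; "tool_rot": TCP orientation; "contact_force": force on the tool from outside, world axes, zero at the start; "wrist_torque": the same for the moment, N m; "opening": finger opening in m; "grip_force": force on a finger pad.
Only numpy, scipy, OpenCV 4.12 (cv2) and the standard library are available. Lean on these libraries where they do the work, as an engineer would, in place of code of your own. Each camera call takes 0.05 s, during which the arm holds its last target. There are 200 camera calls.

## Working session

There is one attempt and no reset: what is moved stays moved. The work goes in short steps, Python scripts to look and compute and a shell command to move; the robot and the scene stay as the last step left them, time stands still between calls to the robot, and variables do not carry over. Pictures are saved under pics/ and viewed, at most 10 in all, crops included, and the job is handed in when it is done.

```bash
mkdir -p pics; cat > h.py <<'E'
import numpy as np, cv2
from station import ctrl
from scipy.spatial.transform import Rotation as Rn
def cal(n):
    c=ctrl.calibration(n); K=np.array([[c['fx'],0,c['cx']],[0,c['fy'],c['cy']],[0,0,1.]])
    return K,np.array(c['R']),np.array(c['t'])
def ray(c,p):
    K,R,t=c; d=R.T@np.linalg.inv(K)@np.array([p[0],p[1],1.]); return -R.T@t,d/np.linalg.norm(d)
def atz(c,p,z):
    o,d=ray(c,p); return o+d*(z-o[2])/d[2]
def tri(cs,ps):
    A=np.zeros((3,3));b=np.zeros(3);L=[]
    for c,p in zip(cs,ps):
        o,d=ray(c,p);M=np.eye(3)-np.outer(d,d);A+=M;b+=M@o;L.append((o,d))
    X=np.linalg.solve(A,b); return X,[round(float(np.linalg.norm((np.eye(3)-np.outer(d,d))@(X-o)))*1000,1) for o,d in L]
def proj(c,X):
    K,R,t=c; u=K@(R@np.array(X)+t); return u[:2]/u[2]
E
cat > a.py <<'E'
from h import *
for n in ("scene","top"): cv2.imwrite(f"pics/{n}0.png",ctrl.get_image(n))
cs=[cal("scene"),cal("top")]
for n,c in zip(("scene","top"),cs): print(n,ray(c,(320,240)))
for q in ["tray","carton_leaning_center","carton_end_center","carton_mid_center","carton_near_center","carton_spare_center","book_row","paste_bottle","date_stamp","mug","clip_tin"]:
    r=[ctrl.landmark_of(n,q) for n in ("scene","top")]
    print(q,[[(np.round(d['position']).tolist(),round(d['score'],2)) for d in x[:3]] for x in r])
    if r[0] and r[1]: print('   ',tri(cs,[x[0]['position'] for x in r]))
print(ctrl.get_obs())
E
python3 a.py
```

```text
scene (array([1.00137958, 0.42986849, 0.63200536]), array([-0.47796412, -0.57492182, -0.66408975]))
top (array([ 0.39130712, -0.06702644,  0.98706521]), array([ 0.17896731,  0.03395498, -0.98326892]))
tray [[], [([164.0, 287.0], 0.83)]]
carton_leaning_center [[([521.0, 288.0], 0.61)], [([152.0, 264.0], 0.64)]]
    (array([0.49653551, 0.25464675, 0.13797712]), [19.0, 19.0])
carton_end_center [[([471.0, 356.0], 0.56)], [([150.0, 230.0], 0.59), ([495.0, 282.0], 0.31), ([272.0, 148.0], 0.22)]]
    (array([0.57705972, 0.27319027, 0.0569672 ]), [0.5, 0.5])
carton_mid_center [[([521.0, 290.0], 0.88), ([275.0, 179.0], 0.4), ([291.0, 192.0], 0.3)], [([158.0, 325.0], 0.93)]]
    (array([0.40684917, 0.24641659, 0.06152429]), [0.9, 0.9])
carton_near_center [[([531.0, 270.0], 0.91), ([518.0, 288.0], 0.17)], [([163.0, 353.0], 0.64)]]
    (array([0.35960378, 0.23344449, 0.06716256]), [2.3, 2.3])
carton_spare_center [[([290.0, 194.0], 0.7)], [([426.0, 256.0], 0.59)]]
    (array([ 0.53707127, -0.22445877,  0.05128174]), [3.1, 3.1])
book_row [[([359.0, 267.0], 0.73)], [([308.0, 257.0], 0.78)]]
    (ar
[... 691 characters left out ...]
3.3])
{'t': 1.2, 'q': array([ 1.12000414e+00,  5.26735276e-02,  1.61294248e+00,  2.39726786e-05,
        1.47601054e+00, -1.19002037e-01]), 'dq': array([ 7.35728601e-05,  1.08518662e-03,  2.26083728e-04, -9.77144558e-04,
       -2.03225820e-03, -5.34977048e-04]), 'effort': array([-4.27910127e-04, -3.93671465e+01, -3.70463848e+01, -4.73344116e-06,
        2.44871517e-04,  7.66220836e-06]), 'tool_pos': array([0.2035624 , 0.59087954, 0.23129459]), 'tool_rot': array([-5.18785641e-01, -3.09842897e+00,  4.05508493e-05]), 'contact_force': array([-0.26247088,  0.5718431 ,  0.29995065]), 'wrist_torque': array([-0.02609735,  0.02048184,  0.01630102]), 'grip_force': 0.0, 'opening': 0.08523649619526165}
```

View pics/scene0.png

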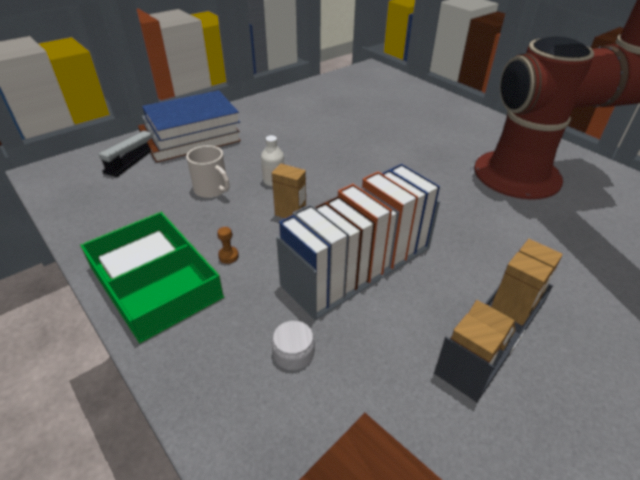

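View pics/top0.png

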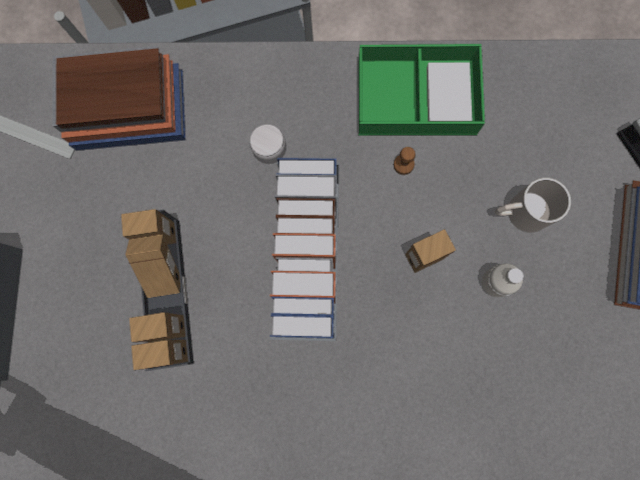

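The scene shows the tray at the right (end plate about (465,365), leaning carton (510,300)) and the spare at (290,190). In the top view the end carton's top is at (147,223), the leaning one at (153,268), the mid (150,327), the near (151,355) and the spare (432,248).

```bash
python3 - <<'E'
from h import *
a=cv2.imread('pics/top0.png')
l=cv2.resize(a[200:375,110:200],None,fx=3.4,fy=3.4,interpolation=cv2.INTER_CUBIC)
r=cv2.resize(a[215:285,390:470],None,fx=6,fy=6,interpolation=cv2.INTER_CUBIC)
o=np.zeros((600,800,3),np.uint8); o[:l.shape[0],:l.shape[1]]=l; o[:420,310:790]=r
cv2.imwrite('pics/c1.png',o)
E
```

```text
(no output)
```

View pics/c1.png

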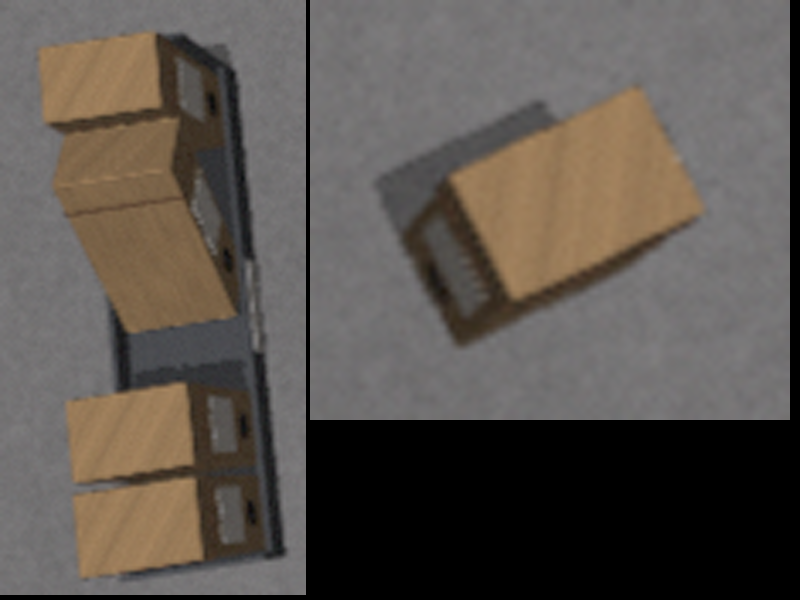

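```bash
python3 - <<'E'
from h import *
c=cal("top")
L=lambda u,v:(110+u/3.4-.35,200+v/3.4-.35)
S=lambda u,v:(390+(u-310)/6-.4,215+v/6-.4)
def box(n,P,z):
    X=np.array([atz(c,p,z) for p in P])[:,:2]; m=X.mean(0)
    s=((X[1]+X[2])-(X[0]+X[3]))/2; print(n,m.round(4),'width',np.linalg.norm(s).round(4),'yaw-of-normal',np.degrees(np.arctan2(s[0],-s[1])).round(1),'thick',np.linalg.norm((X[0]+X[1]-X[2]-X[3])/2).round(4)); return m
T=.116
e=box('end',[L(40,47),L(157,33),L(162,110),L(47,125)],T)
m=box('mid',[L(67,400),L(187,382),L(195,465),L(75,485)],T)
n=box('near',[L(75,492),L(195,477),L(205,560),L(82,577)],T)
d=e-n; print('lane yaw',np.degrees(np.arctan2(d[1],d[0])))
# lower -x edge of leaning
for z in(.024,.028,.032):
  print('lean low -x edge',z,[atz(c,L(*p),z).round(4) for p in((128,332),(238,315))])
for z in(.11,.118,.12): print('lean top -x edge',z,[atz(c,L(*p),z).round(4) for p in((53,187),(175,170))])
box('spare',[S(450,180),S(640,85),S(703,212),S(515,300)],.112)
E
```

```text
end [0.5778 0.2707] width 0.0587 yaw-of-normal 7.5 thick 0.0401
mid [0.4032 0.2433] width 0.0587 yaw-of-normal 9.5 thick 0.0405
near [0.3592 0.2361] width 0.0588 yaw-of-normal 8.1 thick 0.0398
lane yaw 8.974898790054315
lean low -x edge 0.024 [array([0.458 , 0.2815, 0.024 ]), array([0.4677, 0.2222, 0.024 ])]
lean low -x edge 0.028 [array([0.4577, 0.28  , 0.028 ]), array([0.4674, 0.221 , 0.028 ])]
lean low -x edge 0.032 [array([0.4574, 0.2786, 0.032 ]), array([0.4671, 0.2198, 0.032 ])]
lean top -x edge 0.11 [array([0.5237, 0.2934, 0.11  ]), array([0.5327, 0.2324, 0.11  ])]
lean top -x edge 0.118 [array([0.5225, 0.2901, 0.118 ]), array([0.5314, 0.2297, 0.118 ])]
lean top -x edge 0.12 [array([0.5222, 0.2893, 0.12  ]), array([0.5311, 0.229 , 0.12  ])]
spare [ 0.54   -0.2267] width 0.0588 yaw-of-normal 26.3 thick 0.0384
```

```bash
cat >> h.py <<'E'
YAW=np.radians(9.0); u=np.array([np.cos(YAW),np.sin(YAW),0]); v=np.array([-u[1],u[0],0]); k=np.array([0,0,1.])
E0=np.array([.5778,.2707,0])  # end carton axis
def frame(phi,yaw=YAW):
    """tool R with body tilted phi deg towards +u; tool y = +-v (nearest to present)"""
    a=np.array([np.cos(yaw),np.sin(yaw),0]); b=np.array([-a[1],a[0],0]); p=np.radians(phi)
    z=-np.sin(p)*a-np.cos(p)*k; R0=Rn.from_rotvec(ctrl.get_obs()['tool_rot']).as_matrix()
    y=b if b@R0[:,1]>0 else -b
    return np.column_stack([np.cross(y,z),y,z])
def row(P,R,o=None):
    """shift(cm), turn from measured pose; P = TCP"""
    o=o or ctrl.get_obs(); R0=Rn.from_rotvec(o['tool_rot']).as_matrix()
    return (R0.T@(P-o['tool_pos'])*100).round(2).tolist(),Rn.from_matrix(R0.T@R).as_rotvec().round(3).tolist()
def lane(s,w,z): return E0+s*u+w*v+z*k
E
python3 - <<'E'
from h import *
R=frame(16); g=lane(-.047,-.002,.0905); tcp=g+.019*R[:,2]
print(tcp,row(tcp-.12*R[:,2],R)); 
E
```

```text
[0.52651888 0.26055294 0.07223603] ([-44.21, -19.16, 4.37], [0.068, 0.274, -0.486])
```

```bash
python3 -m handwheel '[[[-44.2,-19.2,4.4],[0.068,0.274,-0.486]],[[-44.2,-19.2,4.4],[0.068,0.274,-0.486]],[[-44.2,-19.2,4.4],[0.068,0.274,-0.486]],[[-44.2,-19.2,4.4],[0.068,0.274,-0.486]],[[-44.2,-19.2,4.4],[0.068,0.274,-0.486]]]' -1 40
python3 -m handwheel '[[[0,0,0],[0,0,0]]]'
python3 - <<'E'
from h import *
R=frame(16); g=lane(-.047,-.002,.0905); tcp=g+.019*R[:,2]
print(row(tcp-.12*R[:,2],R))
E
```

```text
t: 1.82
tool_pos: [0.4261, 0.3874, 0.2036]
tool_rot: [0.225, -2.854, 0.031]
contact_force: [0.8, 0.9, -0.8]
opening: 0.0851
grip_force: 0.0
t: 1.95
tool_pos: [0.427, 0.3862, 0.2032]
tool_rot: [0.216, -2.854, 0.032]
contact_force: [-0.5, 1.0, -0.2]
opening: 0.0853
grip_force: 0.0
([-11.24, -13.91, -1.6], [0.001, -0.001, -0.006])
```

```bash
python3 -m handwheel '[[[-11.2,-13.9,-1.6],[0,0,-0.006]],[[-11.2,-13.9,-1.6],[0,0,-0.006]],[[-11.2,-13.9,-1.6],[0,0,-0.006]],[[-11.2,-13.9,-1.6],[0,0,-0.006]],[[-11.2,-13.9,-1.6],[0,0,-0.006]]]'
python3 - <<'E'
from h import *
R=frame(16); g=lane(-.047,-.002,.0905); tcp=g+.019*R[:,2]
print(row(tcp-.12*R[:,2],R))
c=cal("wrist"); im=ctrl.get_image("wrist")
np.savez('w1.npz',K=c[0],R=c[1],t=c[2])
# overlay predicted edges
th=np.radians(35.5)
def cx(x,y,z,th,sp): # carton coords, pivot lower +x edge at lane s=sp
    return lane(sp+(x-.02)*np.cos(th)+z*np.sin(th),y,.004+z*np.cos(th)-(x-.02)*np.sin(th))
for (x,col,w) in((None,(0,0,255),-.002),('e',(255,0,0),0)):
  for i in (-.02,.02):
    for y in(-.03,.03):
      P=cx(i,y+w,.112,th,-.0843) if x is None else lane(i,y,.116)
      q=proj(c,P); print(x,i,y,q.round()); cv2.circle(im,tuple(int(a) for a in q),3,col,1)
for y in(-.03,.03):
  q=proj(c,cx(-.02,y-.002,0,th,-.0843)); cv2.circle(im,tuple(int(a) for a in q),3,(0,255,255),1)
cv2.imwrite('pics/w1.png',im)
E
```

```text
t: 2.58
tool_pos: [0.5562, 0.2703, 0.1884]
tool_rot: [0.235, -2.853, 0.029]
contact_force: [-1.2, 0.5, -0.6]
opening: 0.0856
grip_force: 0.0
([-0.23, -0.5, 0.02], [0.001, -0.001, 0.007])
None -0.02 -0.03 [250. 231.]
None -0.02 0.03 [355. 232.]
None 0.02 -0.03 [255. 284.]
None 0.02 0.03 [351. 285.]
e -0.02 -0.03 [253. 287.]
e -0.02 0.03 [358. 287.]
e 0.02 -0.03 [253. 357.]
e 0.02 0.03 [358. 357.]
```

View pics/w1.png

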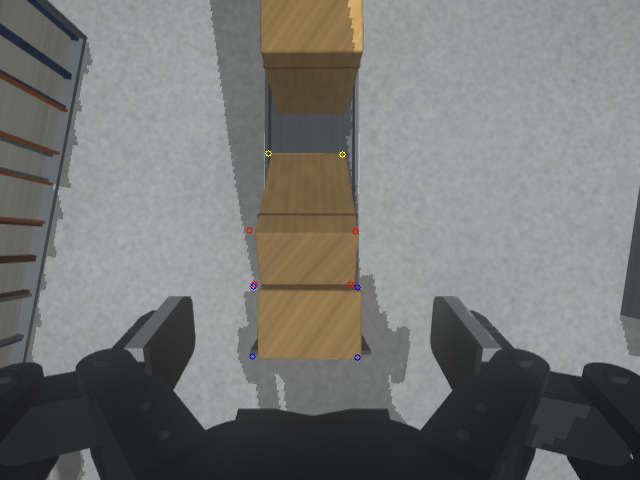

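The wrist view agrees with the model to 2–3 mm. The leaning lid edge is at (256–358, 233) and the end carton at (258–361, 288–358). I'll shift 2 mm in +v and descend.

```bash
python3 - <<'E'
from h import *
R=frame(16); g=lane(-.047,.0003,.0905); tcp=g+.019*R[:,2]
print(row(tcp-.12*R[:,2],R),row(tcp,R))
E
```

```text
([-0.26, -0.31, 0.02], [0.0, -0.0, 0.008]) ([-0.26, -0.31, 12.02], [0.0, -0.0, 0.008])
```

```bash
python3 -m handwheel '[[[-0.26,-0.3,1],[0,0,0.008]],[[-0.26,-0.3,4],[0,0,0.008]],[[-0.26,-0.3,7],[0,0,0.008]],[[-0.26,-0.3,10],[0,0,0.008]],[[-0.26,-0.3,12],[0,0,0.008]]]'
python3 -m handwheel '[[[0,0,0],[0,0,0]],[[0,0,0],[0,0,0]]]'
python3 - <<'E'
from h import *
R=frame(16); g=lane(-.047,.0003,.0905); tcp=g+.019*R[:,2]
print(row(tcp,R))
E
```

```text
t: 3.25
tool_pos: [0.5251, 0.2619, 0.0702]
tool_rot: [0.224, -2.852, 0.033]
contact_force: [-0.0, 0.3, -0.1]
opening: 0.0858
grip_force: 0.0
t: 3.5
tool_pos: [0.528, 0.2621, 0.0734]
tool_rot: [0.223, -2.856, 0.031]
contact_force: [-0.4, -0.0, 0.4]
opening: 0.0855
grip_force: 0.0
([0.13, 0.1, 0.16], [0.001, 0.002, -0.001])
```

```bash
python3 -m handwheel '[[[0.1,0.1,0.1],[0,0,0]],[[0.1,0.1,0.1],[0,0,0]],[[0.1,0.1,0.1],[0,0,0]],[[0.1,0.1,0.1],[0,0,0]],[[0.1,0.1,0.1],[0,0,0]]]' 1 45
python3 -m handwheel '[[[0,0,0],[0,0,0]],[[0,0,0],[0,0,0]],[[0,0,0],[0,0,0]]]'
cat > turn.py <<'E'
from h import *
import sys
# rotation about the pivot edge (lane s=-.0843,z=.004) by -deg (towards -u), from measured pose
o=ctrl.get_obs(); R0=Rn.from_rotvec(o['tool_rot']).as_matrix(); pv=lane(float(sys.argv[1]),0,float(sys.argv[2]))
for d in map(float,sys.argv[3:]):
    Q=Rn.from_rotvec(-np.radians(d)*v).as_matrix(); print(d,row(pv+Q@(o['tool_pos']-pv),Q@R0,o))
E
python3 turn.py -.0843 .005 2 5 8 11 14
```

```text
t: 4.12
tool_pos: [0.5266, 0.2627, 0.0728]
tool_rot: [0.222, -2.856, 0.03]
contact_force: [0.9, 0.3, 6.7]
opening: 0.0593
grip_force: 48.7
t: 4.5
tool_pos: [0.5267, 0.2627, 0.0728]
tool_rot: [0.222, -2.856, 0.03]
contact_force: [0.2, 0.3, 5.7]
opening: 0.0595
grip_force: 48.7
2.0 ([0.26, -0.0, -0.04], [-0.0, -0.035, -0.0])
5.0 ([0.65, -0.0, -0.08], [-0.0, -0.087, -0.0])
8.0 ([1.04, -0.0, -0.1], [-0.0, -0.14, -0.0])
11.0 ([1.44, -0.0, -0.11], [-0.0, -0.192, -0.0])
14.0 ([1.83, -0.0, -0.09], [-0.0, -0.244, -0.0])
```

```bash
python3 -m handwheel '[[[0.26,0,-0.15],[0,-0.035,0]],[[0.65,0,-0.25],[0,-0.087,0]],[[1.04,0,-0.28],[0,-0.14,0]],[[1.44,0,-0.3],[0,-0.192,0]],[[1.83,0,-0.3],[0,-0.244,0]]]'
python3 turn.py -.0843 .006 4 8 12 16 20 21.5
```

```text
t: 5.12
tool_pos: [0.509, 0.2599, 0.0793]
tool_rot: [0.241, -3.1, 0.003]
contact_force: [-0.1, -0.2, 0.0]
opening: 0.0593
grip_force: 48.4
4.0 ([0.52, -0.0, -0.07], [-0.0, -0.07, -0.0])
8.0 ([1.04, -0.0, -0.1], [-0.0, -0.14, -0.0])
12.0 ([1.56, -0.0, -0.09], [-0.0, -0.209, -0.0])
16.0 ([2.08, -0.0, -0.05], [-0.0, -0.279, -0.0])
20.0 ([2.6, -0.0, 0.03], [-0.001, -0.349, -0.0])
21.5 ([2.79, -0.0, 0.07], [-0.001, -0.375, -0.0])
```

```bash
python3 -m handwheel '[[[0.52,0,-0.07],[0,-0.07,0]],[[1.04,0,-0.1],[0,-0.14,0]],[[1.56,0,-0.09],[0,-0.209,0]],[[2.08,0,-0.05],[0,-0.279,0]],[[2.47,0,0],[0,-0.332,0]]]'
python3 -m handwheel '[[[0,0,0],[0,0,0]],[[0,0,0],[0,0,0]]]'
python3 - <<'E'
from h import *
o=ctrl.get_obs(); R=Rn.from_rotvec(o['tool_rot']).as_matrix(); print(R[:,2],'tilt',np.degrees(np.arcsin(-R[:,2]@u)),'twist',np.degrees(R[:,1]@u))
g=o['tool_pos']-.019*R[:,2]; d=g-E0; print('grasp s,w,z',d@u,d@v,g[2])
a=ctrl.get_image('top'); b=ctrl.get_image('scene')
A=cv2.resize(a[190:390,90:260],None,fx=3,fy=3,interpolation=cv2.INTER_CUBIC)
B=cv2.resize(b[220:400,430:580],None,fx=2.6,fy=2.6,interpolation=cv2.INTER_CUBIC)
im=np.zeros((600,800,3),np.uint8); im[:A.shape[0],:A.shape[1]]=A[:600]; w=800-A.shape[1]; B=B[:, :w]; im[:B.shape[0],A.shape[1]:A.shape[1]+B.shape[1]]=B
cv2.imwrite('pics/c2.png',im)
E
```

```text
t: 5.75
tool_pos: [0.4842, 0.256, 0.0807]
tool_rot: [-0.221, 2.835, 0.033]
contact_force: [-2.6, -1.1, 3.6]
opening: 0.0596
grip_force: 49.0
t: 6.0
tool_pos: [0.4845, 0.256, 0.0808]
tool_rot: [-0.221, 2.837, 0.033]
contact_force: [-4.3, -0.8, 6.4]
opening: 0.0591
grip_force: 49.1
[ 0.28842052  0.04528063 -0.95643257] tilt -16.974917499039606 twist 0.08993539754223598
grasp s,w,z -0.10000037185439994 0.00011431897627802142 0.09894076638309163
```

View pics/c2.png

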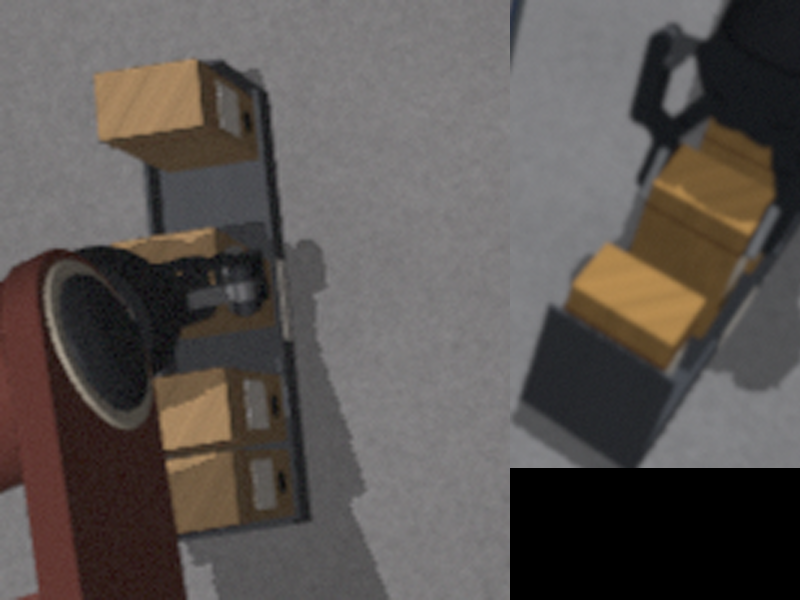

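```bash
python3 turn.py -.0843 .005 1.2 2.5 3.5
```

```text
1.2 ([0.16, -0.0, -0.02], [-0.0, -0.021, 0.0])
2.5 ([0.33, -0.0, -0.05], [-0.0, -0.044, 0.0])
3.5 ([0.46, -0.0, -0.06], [-0.0, -0.061, 0.0])
```

```bash
python3 -m handwheel '[[[0.16,0,-0.06],[0,-0.021,0]],[[0.33,0,-0.08],[0,-0.044,0]],[[0.33,0,-0.08],[0,-0.044,0]],[[0.33,0,-0.08],[0,-0.044,0]]]'
python3 - <<'E'
from h import *
o=ctrl.get_obs(); print(o['wrist_torque'],o['contact_force'])
c=cal('wrist'); print(ctrl.calibration('wrist')['t'])
im=ctrl.get_image('wrist'); cv2.imwrite('pics/w2.png',im)
E
```

```text
t: 6.6
tool_pos: [0.4816, 0.2555, 0.0804]
tool_rot: [-0.217, 2.792, 0.037]
contact_force: [-0.4, 0.2, 2.8]
opening: 0.0596
grip_force: 49.2
[ 0.19104926 -0.17343989  0.01885714] [-0.44451151  0.20861811  2.76417409]
[-0.17850244 -0.44346915 -0.07229793]
```

View pics/w2.png

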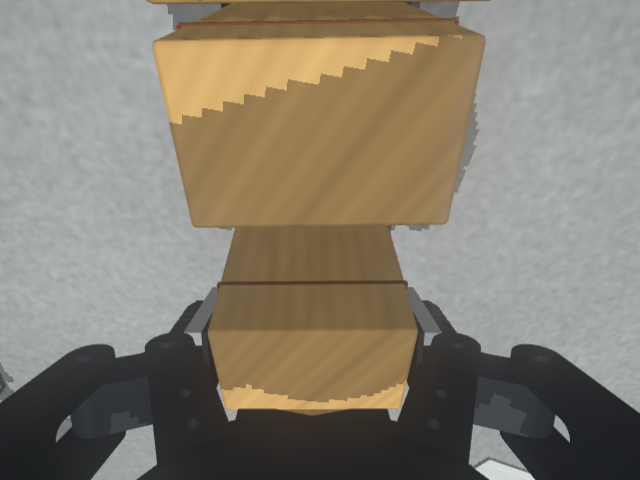

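```bash
python3 - <<'E'
from h import *
c=cal('wrist')
def edge(a,b):
    K,R,t=c; m=((a[0]+b[0])/2,(a[1]+b[1])/2); Z=K[0,0]*.06/(b[0]-a[0]); X=R.T@(Z*np.linalg.inv(K)@np.array([m[0],m[1],1])-t); d=X-E0
    return np.array([d@u,d@v,X[2]]).round(4)
print('lid -x',edge((209,330),(418,330)),'lid +x',edge((228,409),(402,409)),'seam',edge((217,283),(407,283)))
print('mid lid',edge((192,225),(448,225)),edge((154,41),(485,41)))
for s in(-.1243,-.0843):
  print([proj(c,lane(s,y,.116)).round() for y in(-.03,.03)])
print([proj(c,lane(-.1243,y,.010)).round() for y in(-.03,.03)],[proj(c,lane(-.1568,y,.116)).round() for y in(-.03,.03)])
E
```

```text
lid -x [-0.1202  0.001   0.1143] lid +x [-0.0803  0.0015  0.114 ] seam [-0.1237  0.0005  0.098 ]
mid lid [-0.1563  0.0025  0.1147] [-0.1952  0.0021  0.1134]
[array([202., 325.]), array([418., 324.])]
[array([221., 408.]), array([400., 408.])]
[array([251., 165.]), array([371., 165.])] [array([179., 226.]), array([439., 226.])]
```

The held carton's lid spans (209–418, 330) to (228–402, 409), which works out level and matches upright. The mid carton at (192–448, 225) hasn't moved. Releasing now.

```bash
python3 -m handwheel '[[[0,0,0],[0,0,0]],[[0,0,0],[0,0,0]],[[0,0,0],[0,0,0]],[[0,0,0],[0,0,0]],[[0,0,0],[0,0,0]]]' -1
python3 -m handwheel '[[[0,0,-1.5],[0,0,0]],[[0,0,-4],[0,0,0]],[[0,0,-7],[0,0,0]],[[0,0,-11],[0,0,0]],[[0,0,-15],[0,0,0]]]'
python3 -m handwheel '[[[0,0,0],[0,0,0]]]'
python3 - <<'E'
from h import *
c=cal('wrist'); im=ctrl.get_image('wrist'); cv2.imwrite('pics/w3.png',im)
for s in(-.1968,-.1568,-.1243,-.0843,-.02,.02): print(s,[proj(c,lane(s,y,.116)).round() for y in(-.03,.03)])
E
```

```text
t: 7.28
tool_pos: [0.4814, 0.2554, 0.0801]
tool_rot: [-0.218, 2.794, 0.037]
contact_force: [-0.4, 0.5, -0.3]
opening: 0.0852
grip_force: 0.0
t: 7.9
tool_pos: [0.4312, 0.2476, 0.2238]
tool_rot: [-0.217, 2.792, 0.038]
contact_force: [0.7, -0.3, -0.1]
opening: 0.0854
grip_force: 0.0
t: 8.02
tool_pos: [0.4333, 0.2487, 0.2277]
tool_rot: [-0.217, 2.784, 0.042]
contact_force: [0.4, -0.1, 0.7]
opening: 0.0856
grip_force: 0.0
-0.1968 [array([254.,  92.]), array([364.,  92.])]
-0.1568 [array([260., 160.]), array([359., 160.])]
-0.1243 [array([264., 206.]), array([356., 206.])]
-0.0843 [array([268., 255.]), array([352., 255.])]
-0.02 [array([273., 318.]), array([348., 318.])]
0.02 [array([276., 351.]), array([345., 350.])]
```

View pics/w3.png

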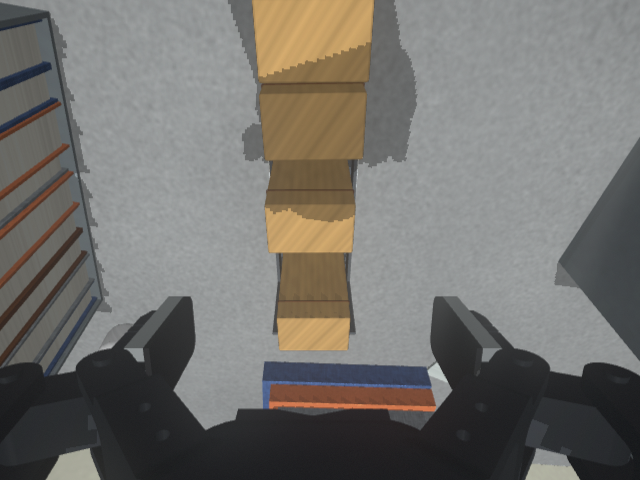

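The wrist view shows the carton standing freely: lid rows 205–252, columns 266–354. The gap runs from row 252 to the end carton's lid at row 318, about 67 mm. Next I go over the books to the spare.

```bash
cat > sp.py <<'E'
from h import *
import sys
x,y,z,yaw=map(float,sys.argv[1:5]); print(row(np.array([x,y,z]),frame(0,np.radians(yaw))),ctrl.get_obs()['q'].round(2))
E
python3 sp.py .48 .1 .30 15; python3 sp.py .54 -.2267 .26 26.3
```

```text
([-4.81, -15.37, -6.29], [-0.017, 0.345, -0.105]) [ 0.42 -0.49  2.11 -0.09  1.19 -1.28]
([-4.27, -48.58, -2.27], [-0.051, 0.343, -0.3]) [ 0.42 -0.49  2.11 -0.09  1.19 -1.28]
```

```bash
python3 -m handwheel '[[[-2,-5,-4],[0,0.12,-0.03]],[[-4.5,-11,-6.3],[0,0.25,-0.06]],[[-4.8,-15.4,-6.3],[-0.017,0.345,-0.105]],[[-4.8,-15.4,-6.3],[-0.017,0.345,-0.105]],[[-4.8,-15.4,-6.3],[-0.017,0.345,-0.105]]]'
python3 sp.py .54 -.2267 .28 26.3
```

```text
t: 8.7
tool_pos: [0.4792, 0.0994, 0.2954]
tool_rot: [0.407, -3.108, 0.001]
contact_force: [-0.5, -0.6, -0.5]
opening: 0.0851
grip_force: 0.0
([2.51, -33.07, 1.56], [0.001, -0.007, -0.199]) [ 0.05 -0.3   1.83 -0.    1.62 -1.78]
```

```bash
python3 -m handwheel '[[[2.5,-33.1,1.2],[0,-0.007,-0.2]],[[2.5,-33.1,1.2],[0,-0.007,-0.2]],[[2.5,-33.1,1.2],[0,-0.007,-0.2]],[[2.5,-33.1,1.2],[0,-0.007,-0.2]],[[2.5,-33.1,1.2],[0,-0.007,-0.2]]]'
python3 sp.py .54 -.2267 .26 26.3
```

```text
t: 9.32
tool_pos: [0.5359, -0.1995, 0.2856]
tool_rot: [-0.722, 3.056, 0.001]
contact_force: [0.1, 0.3, -0.2]
opening: 0.0853
grip_force: 0.0
([0.85, -2.61, 2.56], [0.0, 0.002, 0.005]) [-0.49 -0.1   1.67  0.    1.57 -2.52]
```

```bash
python3 -m handwheel '[[[0.8,-2.6,2.5],[0,0,0.005]],[[0.8,-2.6,2.5],[0,0,0.005]],[[0.8,-2.6,2.5],[0,0,0.005]]]'
python3 - <<'E'
from h import *
c=cal('wrist'); im=ctrl.get_image('wrist'); cv2.imwrite('pics/w4.png',im)
a=np.radians(26.3);U=np.array([np.cos(a),np.sin(a),0]);V=np.array([-U[1],U[0],0])
for i in(-.02,.02): print(i,[proj(c,np.array([.54,-.2267,.112])+i*U+j*V).round() for j in(-.03,.03)])
E
```

```text
t: 9.7
tool_pos: [0.5405, -0.2247, 0.2613]
tool_rot: [-0.713, 3.058, 0.001]
contact_force: [-0.4, 0.4, 1.2]
opening: 0.0851
grip_force: 0.0
-0.02 [array([269., 191.]), array([350., 191.])]
0.02 [array([270., 243.]), array([349., 243.])]
```

View pics/w4.png

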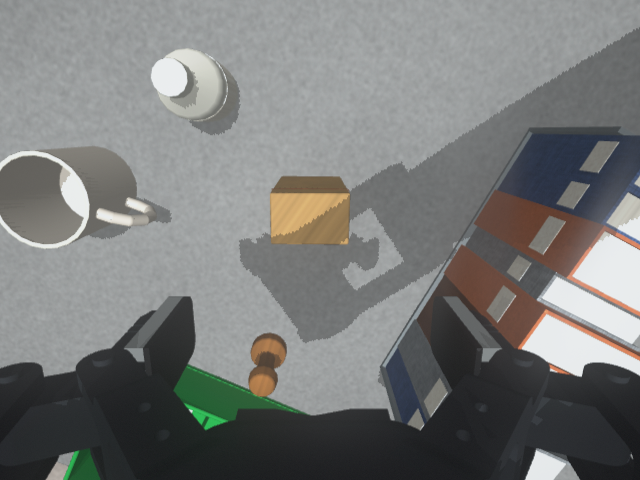

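The spare's lid, at (270–350, 192–244), matches the prediction within 2 px, so I descend.

```bash
python3 sp.py .54 -.2264 .068 26.3
```

```text
([0.19, -0.09, 19.41], [-0.001, 0.003, -0.0]) [-0.52 -0.06  1.67  0.    1.52 -2.55]
```

```bash
python3 -m handwheel '[[[0.2,-0.1,3],[0,0,0]],[[0.2,-0.1,8],[0,0,0]],[[0.2,-0.1,13],[0,0,0]],[[0.2,-0.1,17],[0,0,0]],[[0.2,-0.1,19.3],[0,0,0]]]'
python3 -m handwheel '[[[0,0,0],[0,0,0]],[[0,0,0],[0,0,0]]]'
python3 -m handwheel '[[[0,0,0],[0,0,0]],[[0,0,0],[0,0,0]],[[0,0,0],[0,0,0]],[[0,0,0],[0,0,0]],[[0,0,0],[0,0,0]]]' 1 60
python3 -m handwheel '[[[0,0,0],[0,0,0]],[[0,0,-0.5],[0,0,0]],[[0,0,-2],[0,0,0]],[[0,0,-5],[0,0,0]],[[0,0,-9],[0,0,0]]]'
python3 sp.py .54 -.2264 .285 26.3
```

```text
t: 10.38
tool_pos: [0.539, -0.2262, 0.067]
tool_rot: [-0.714, 3.058, 0.002]
contact_force: [-1.1, -0.9, 0.0]
opening: 0.0857
grip_force: 0.0
t: 10.62
tool_pos: [0.5408, -0.2282, 0.0706]
tool_rot: [-0.711, 3.055, -0.004]
contact_force: [-0.8, 0.2, 1.1]
opening: 0.0852
grip_force: 0.0
t: 11.25
tool_pos: [0.5405, -0.2286, 0.0705]
tool_rot: [-0.709, 3.056, -0.002]
contact_force: [-1.7, 2.1, 5.7]
opening: 0.0593
grip_force: 65.0
t: 11.88
tool_pos: [0.5384, -0.2281, 0.1586]
tool_rot: [-0.71, 3.06, 0.002]
contact_force: [0.1, -0.1, -2.6]
opening: 0.0592
grip_force: 64.9
([-0.23, 0.09, -12.64], [0.001, 0.001, -0.003]) [-0.53  0.01  1.78  0.    1.35 -2.56]
```

```bash
python3 -m handwheel '[[[-0.2,0.1,-4],[0,0,0]],[[-0.2,0.1,-9],[0,0,0]],[[-0.2,0.1,-12.6],[0,0,0]],[[-0.2,0.1,-12.6],[0,0,0]]]'
python3 -c "
from h import *; print(lane(-.0535,.002,.285))"
python3 sp.py .524 .264 .285 9
```

```text
t: 12.38
tool_pos: [0.5418, -0.2276, 0.2896]
tool_rot: [-0.708, 3.052, -0.01]
contact_force: [0.4, 0.0, -2.4]
opening: 0.0593
grip_force: 65.1
[0.5246458  0.26430613 0.285     ]
([-20.05, 44.92, 0.24], [-0.007, 0.008, 0.299]) [-0.52 -0.07  1.64  0.    1.56 -2.55]
```

```bash
python3 -m handwheel '[[[-1.4,3.1,0],[0,0,0.02]],[[-3.2,7.2,0],[0,0,0.05]],[[-5.2,11.7,0],[0,0,0.08]],[[-7.2,16.2,0],[0,0,0.11]],[[-9.2,20.7,0],[0,0,0.14]]]'
python3 sp.py .5246 .2643 .285 9
```

```text
t: 13.0
tool_pos: [0.5305, 0.0013, 0.2821]
tool_rot: [0.492, -3.102, -0.001]
contact_force: [0.1, -0.3, -2.2]
opening: 0.0594
grip_force: 65.3
([-7.59, 25.19, -0.27], [0.001, -0.001, 0.158]) [-0.14 -0.2   1.77  0.    1.57 -2.02]
```

```bash
python3 sp.py .5246 .2643 .240 9
```

```text
([-7.59, 25.19, 4.23], [0.001, -0.001, 0.158]) [-0.14 -0.2   1.77  0.    1.57 -2.02]
```

```bash
python3 -m handwheel '[[[-1.5,5,-0.2],[0,0,0.03]],[[-3,10,-0.2],[0,0,0.065]],[[-4.5,15,-0.2],[0,0,0.1]],[[-6,20,-0.2],[0,0,0.13]],[[-7.2,24,-0.2],[0,0,0.155]]]'
python3 -m handwheel '[[[0,0,0],[0,0,0]],[[0,0,0],[0,0,0]]]'
python3 sp.py .5246 .2643 .2065 9
```

```text
t: 13.62
tool_pos: [0.5242, 0.2518, 0.284]
tool_rot: [0.253, -3.13, 0.001]
contact_force: [0.8, 0.5, -2.5]
opening: 0.0594
grip_force: 65.3
t: 13.88
tool_pos: [0.5249, 0.2496, 0.2847]
tool_rot: [0.253, -3.131, 0.002]
contact_force: [0.4, -0.7, -2.1]
opening: 0.0597
grip_force: 65.7
([-0.21, 1.46, 7.82], [-0.001, -0.001, 0.004]) [ 0.32 -0.08  1.65 -0.    1.57 -1.42]
```

```bash
python3 -m handwheel '[[[-0.2,1.4,1],[0,0,0.004]],[[-0.2,1.45,3],[0,0,0.004]],[[-0.2,1.45,5],[0,0,0.004]],[[-0.2,1.45,7],[0,0,0.004]],[[-0.2,1.45,7.8],[0,0,0.004]]]'
python3 -m handwheel '[[[0,0,0],[0,0,0]],[[0,0,0],[0,0,0]],[[0,0,0],[0,0,0]]]'
python3 sp.py .5246 .2643 .2065 9
python3 - <<'E'
from h import *
c=cal('top'); cs=cal('scene')
a=ctrl.get_image('top'); b=ctrl.get_image('scene')
A=cv2.resize(a[190:390,60:220],None,fx=3,fy=3,interpolation=cv2.INTER_CUBIC)
B=cv2.resize(b[230:400,430:535],None,fx=3,fy=3,interpolation=cv2.INTER_CUBIC)
im=np.zeros((600,800,3),np.uint8); im[:600,:480]=A; im[:510,480:795]=B
cv2.imwrite('pics/c3.png',im)
for n,z in(('bottom',.136),('top',.248)):
  for i,j in((-.02,-.03),(-.02,.03),(.02,.03),(.02,-.03)):
    P=lane(-.0535+i,.002+j,z); p=proj(c,P);q=proj(cs,P); print(n,i,j,((p-[60,190])*3).round(),((q-[430,230])*3+[480,0]).round())
E
```

```text
t: 14.5
tool_pos: [0.5243, 0.2642, 0.2056]
tool_rot: [0.246, -3.13, 0.002]
contact_force: [1.0, -0.5, -1.9]
opening: 0.0594
grip_force: 65.9
t: 14.88
tool_pos: [0.5259, 0.265, 0.2097]
tool_rot: [-0.247, 3.128, 0.001]
contact_force: [-0.3, 0.6, -2.6]
opening: 0.0593
grip_force: 65.9
([0.14, -0.05, 0.32], [0.0, 0.004, 0.0]) [ 0.34 -0.02  1.72 -0.    1.43 -1.39]
bottom -0.02 -0.03 [287. 213.] [654. 157.]
bottom -0.02 0.03 [178. 229.] [770. 219.]
bottom 0.02 0.03 [173. 158.] [734. 269.]
bottom 0.02 -0.03 [280. 142.] [616. 203.]
top -0.02 -0.03 [207. 180.] [718. -16.]
top -0.02 0.03 [ 83. 199.] [852.  45.]
top 0.02 0.03 [ 78. 117.] [815.  94.]
top 0.02 -0.03 [201.  99.] [678.  28.]
```

View pics/c3.png

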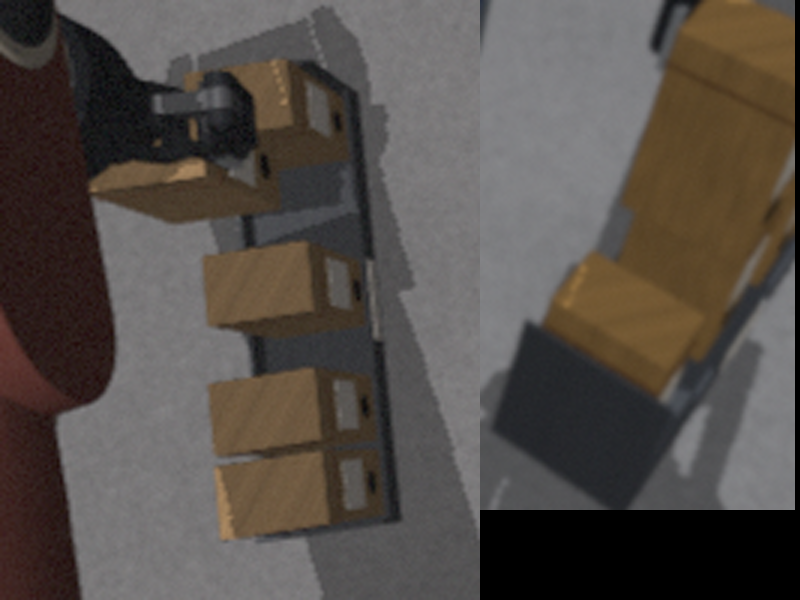

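```bash
python3 - <<'E'
from h import *
c=cal('top')
def L(a,b,z):
    out=[]
    for p in(a,b):
        d=atz(c,(60+p[0]/3-.33,190+p[1]/3-.33),z)-E0; out.append((round(d@u,4),round(d@v,4)))
    return out
print('standing +x',L((204,257),(310,242),.116),'-x',L((210,328),(317,312),.116))
print('end -x right corner',L((303,133),(303,133),.116))
print('mid',L((209,384),(318,369),.116))
print('spare bottom -x',L((178,222),(278,205),.139))
E
```

```text
standing +x [(np.float64(-0.0868), np.float64(0.0272)), (np.float64(-0.0872), np.float64(-0.0326))] -x [(np.float64(-0.1266), np.float64(0.027)), (np.float64(-0.1266), np.float64(-0.0329))]
end -x right corner [(np.float64(-0.0249), np.float64(-0.0343)), (np.float64(-0.0249), np.float64(-0.0343))]
mid [(np.float64(-0.1572), np.float64(0.03)), (np.float64(-0.1578), np.float64(-0.0306))]
spare bottom -x [(np.float64(-0.0695), np.float64(0.0311)), (np.float64(-0.0683), np.float64(-0.0242))]
```

```bash
python3 -m handwheel '[[[0.2,-0.1,0.15],[0,0,0]],[[0.45,-0.15,0.3],[0,0,0]],[[0.45,-0.15,0.3],[0,0,0]],[[0.45,-0.15,0.3],[0,0,0]],[[0.45,-0.15,0.3],[0,0,0]]]'
python3 -m handwheel '[[[0,0,0],[0,0,0]],[[0,0,0],[0,0,0]],[[0,0,0],[0,0,0]],[[0,0,0],[0,0,0]]]'
python3 - <<'E'
from h import *
o=ctrl.get_obs(); R=Rn.from_rotvec(o['tool_rot']).as_matrix(); d=o['tool_pos']-E0
print(d@u,d@v,o['tool_pos'][2],'z',R[:,2]@u,R[:,2]@v,'yaw',np.degrees(R[:,1]@u),abs(o['dq']).max())
c=cal('wrist'); cv2.imwrite('pics/w5.png',ctrl.get_image('wrist'))
for z,s in((.136,-.0735),(.248,-.0735),(.116,-.0868),(.116,-.1266)): print(z,s,[proj(c,lane(s,y,z)).round() for y in(-.029,.031)])
E
```

```text
t: 15.6
tool_pos: [0.5212, 0.2627, 0.2056]
tool_rot: [-0.247, 3.13, 0.0]
contact_force: [-0.8, -0.1, -1.8]
opening: 0.0596
grip_force: 65.9
t: 16.1
tool_pos: [0.5211, 0.2627, 0.2055]
tool_rot: [-0.247, 3.13, 0.0]
contact_force: [0.5, 0.4, -2.3]
opening: 0.0595
grip_force: 65.9
-0.057239849233994965 0.0009505633975508787 0.205513993320741 z 0.0020462477723781013 -1.7441408985156527e-05 yaw -0.011894758044316563 0.0014429516103871057
0.136 -0.0735 [array([257., 223.]), array([366., 223.])]
0.248 -0.0735 [array([202., 315.]), array([419., 315.])]
0.116 -0.0868 [array([260., 193.]), array([362., 193.])]
0.116 -0.1266 [array([258., 123.]), array([365., 123.])]
```

View pics/w5.png

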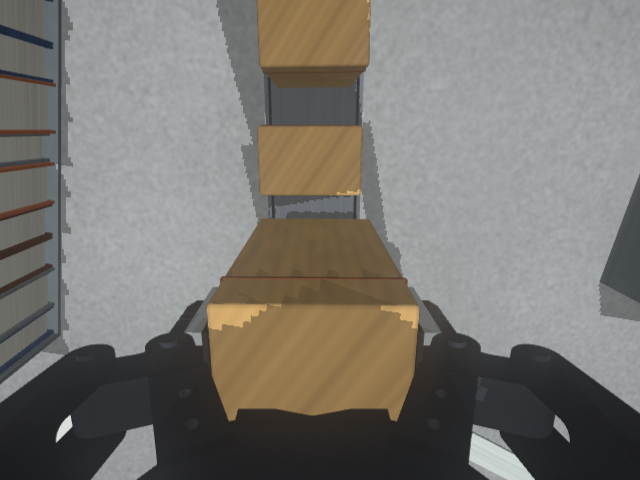

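The wrist view shows the spare upright and square: its bottom edge is at (258–370, 219) and its lid at (208–418, 304). It is centred over the gap within 1–2 mm and the neighbouring cartons are undisturbed. Handing in.

```bash
python3 -c "
from station import ctrl; print(ctrl.finish_job())"
```

```text
the job is handed in; nothing more can be done
None
```

The tipped carton stands upright and released with the gap open again (about 67 mm), and the job was handed in at about 16 s with the spare still gripped upright and square over the gap's middle, to within about 2 mm, its underside about 2 cm above the carton tops.

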